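# Put the optics away in their trays

### The arm

A 6-joint arm with a two-finger parallel gripper is mounted at the origin on the work surface. World frame = base frame: x ahead of the robot, y to its left, z up, the work surface at z = 0. Lengths are in mm, angles in degrees, forces in N, time in s.
With the tool pointing down it reaches from about 275 to 975 mm from the base axis. Payload 8.4 kg.
Tool frame: the origin (TCP) lies at the very end of the fingers, on their centre line; the grasp point (between the pads) lies 19 mm behind it (arm.grasp_offset is the z of the grasp point in the tool frame, in mm); z points along the fingers, y is the line along which they close (so a half turn about z gives the same grasp; the last joint's range is limited). The gripper opens to 92 mm and grips with 3 to 60 N. Pads are 20 mm wide; open, the fingers measure 128 mm over their backs; the gripper's body (75 mm by 189 mm) begins 69 mm behind the grasp point.
Start: joints at [-69.179, 20.225, 93.587, -0, 66.188, -0.138], TCP at [223.559, -583.652, 214.583] pointing down, gripper open.
Joint ranges: [-150.9, 150.9], [-52.94, 120.26], [3.33, 152.33], [-74.26, 254.26], [0, 154.13], [-172.89, 172.89]. Speed limits (degrees/s): [127.2, 127.2, 159.86, 180, 180, 180].

### API

Orientations are given as a 3x3 rotation matrix whose columns are the frame's x, y, z axes.
In Python, from rig import arm, grab_frame, recognise, trace gives the robot as it stands. The module is installed in compiled form; this text tells all that it offers.
- The arm moves only by the shell command python3 -m jog 'ROWS' [OPENING] [FORCE]. ROWS is a JSON object of lists of equal length, an entry for each row: "dp": the shift along the tool's x, y, z in m, a list of three; "rot": the turn, a rotation vector about the tool's x, y, z in rad, a list of three. In form: {"dp": [[dx, dy, dz], ...], "rot": [[rx, ry, rz], ...]}. A call has 1 to 12 rows; each row is the pose to reach, as a shift and turn from the pose commanded when the call began, along the tool's axes at that moment; what a row does not reach only later rows make up. A row lasts 1/8 s, in which the tool goes at most 62.5 mm and 10.7 degrees, less where a joint would pass 70% of its speed; a pose out of reach is approached as far as the arm can. A call with a gripper value outside its range is refused whole. OPENING is the closure, from 0 (fully open) to 1 (shut), set as the call begins (- or left out, the last holds). The fingers move at their own pace and stop on an object; FORCE is the grip in N (left out, the last holds). Time passes only in rows, so rows that repeat a pose let the fingers close. It gives the time, the measured TCP pose, the force, the opening and the grip force at its end, in the units of the state.
- arm.get_obs(): the state, without advancing time (a new reading comes with each control period).
- grab_frame(name): name is "side" or "top"; returns a dict with "color" (420x560x3 uint8, red, green, blue), "z_map" (420x560 float32, mm along the optical axis (not along the pixel's ray), 0 where there is no reading), "K" (3x3 intrinsics, pixels), "k1" (the pictures are not rectified: a ray, as slopes to the right and down, at radius r is drawn at 1 + k1 r^2 times it, then the intrinsics apply), "world_from_camera" (4x4, takes a point from camera to world coordinates). Camera axes: x right, y down, z forward; pixel columns grow to the right and rows downward; lengths in mm; the calibration is good to about 2 mm. A picture is of the moment at which its call begins.
- arm.job_done(): hands the job in; it is judged then, once.
Trained networks look in a picture, given as the dict that the camera call returned (one of the last four; its "shot" number tells which), for a name from the list of things; names that differ only in an ending like _2 or _b are one class to them, and where a whole thing is asked for, a point or a joint stands for the part that bears it (a point fixed in the world has none). Each returns a list of dicts, best first, with "conf" (0 to 1); they miss things now and then, are a little off and sometimes report something else, mostly with a low value. They report only what shows in the picture. A call takes as long as a camera call. They do not tell look-alikes from the thing itself.
- recognise(picture, thing): "rect" ([centre column, centre row, width, height] in pixels, round what is visible of it).
- trace(picture, thing): "mask" (420x560 bool, what is visible of it) and "rect" ([centre column, centre row, width, height] in pixels, round what is visible of it).
The state is a dict: "time_s": time; "joint_positions": joint angles; "dq": joint speeds; "joint_torque": joint torques, N m; "tool_pos": TCP position; "ee_rot": TCP orientation; "force": force on the tool from outside, world axes, zero at the start; "moment": the same for the moment, N m; "opening": finger opening in mm; "grasp_force": force on a finger pad.
Only numpy, scipy, OpenCV 4.12 (cv2) and the standard library are available. Lean on these libraries where they do the work, as an engineer would, in place of code of your own. Each camera call takes 0.05 s, during which the arm holds its last target. There are 200 camera calls.

### The job

Tidy the optics bench: put the two round lenses into the tray with the round wells, one in each well, the two square sample blocks into the tray with two square bays, one in each bay, and the clamping fork lengthwise into the tray with the single long bay. Everything must end flat on its tray's floor, right way up and let go; which of two alike goes in which well or bay does not matter. Set the lenses and samples down rather than dropping them, and leave the dish and the jar where they are.

Things in the scene. Friction and masses are not known exactly. Their poses are not given: they have to be found in the camera images.
- lens_a: Lens in a round aluminium barrel with a dark band round it, standing on end: 50 mm diameter, 26 mm tall, glass face on top, about 90 g. Origin at the centre of its underside, z up along the barrel. One of two alike.
- lens_b: Lens in a round aluminium barrel with a dark band round it, standing on end: 50 mm diameter, 26 mm tall, glass face on top, about 90 g. Origin at the centre of its underside, z up along the barrel. One of two alike.
- sample_a: Coated glass sample on a square aluminium block: 44 x 44 mm, 24 mm tall, glass square on top, about 80 g. Origin at the centre of its underside, x and y along its sides, z up. One of two alike.
- sample_b: Coated glass sample on a square aluminium block: 44 x 44 mm, 24 mm tall, glass square on top, about 80 g. Origin at the centre of its underside, x and y along its sides, z up. One of two alike.
- fork: Aluminium clamping fork lying flat: 100 mm long (x), 30 mm wide (y), 10 mm thick, slotted at its +x end (prongs 34 mm long), with a dark rigid upright wing in the middle of its top to hold it by: 26 mm along x, 10 mm across y, from 10 to 32 mm above the underside. About 150 g. Origin on the underside, at the footprint's centre, below the wing.
- lens_tray: White tray with grey rims, 84 x 168 mm, with two round wells of 76 mm inner diameter, centred 42 mm to either side of the origin along y. Fixed. Origin at the centre of its underside on the bench, y along its long side, z up; floor 3 mm above the origin. Rims 4 mm thick, top 9 mm above the bench: fingers gripping a thing 8 mm or more above its underside clear them.
- sample_tray: White tray with grey rims, 78 x 162 mm, with two square-cornered bays, each 70 x 70 mm inside, centred 42 mm to either side of the origin along y, with a 14 mm wide bar as high as the rim between them. Fixed. Origin at the centre of its underside on the bench, y along its long side, z up; floor 3 mm above the origin. Rims 4 mm thick, top 9 mm above the bench: fingers gripping a thing 8 mm or more above its underside clear them.
- fork_tray: White tray with grey rims, 62 x 134 mm, with one undivided oblong bay, 54 mm (x) by 126 mm (y) inside, centred on the origin. Fixed. Origin at the centre of its underside on the bench, y along its long side, z up; floor 3 mm above the origin. Rims 4 mm thick, top 9 mm above the bench: fingers gripping a thing 8 mm or more above its underside clear them.
- dish: Bystander: open clear dish, 84 mm diameter, 14 mm high, with two chips in it, loose. Origin at the centre of its underside.
- jar: Bystander: amber glass jar with black cap, 48 mm diameter, 55 mm high, loose. Origin at the centre of its underside.
There are look-alikes about, which are no part of the job. Leave any blue or brown look-alike of the lens_a alone. Leave any green look-alike of the sample_b alone.

How it is judged (in metres and radians):
At the end, for the whole second after the job is handed in: Each lens in its own round well and each sample in its own bay (centre within 15 mm in x and y), the fork in the long bay (within 14 mm across, 16 mm along); all within 3 mm of the tray floor, tilted under 0.1 rad, released and at rest (((x of lens_a in the frame of lens_tray between -0.015 and 0.015 m and y of lens_a in the frame of lens_tray between 0.027 and 0.057 m and z of lens_a in the frame of lens_tray between 0 and 0.006 m and x of lens_b in the frame of lens_tray between -0.015 and 0.015 m and y of lens_b in the frame of lens_tray between -0.057 and -0.027 m and z of lens_b in the frame of lens_tray between 0 and 0.006 m) or (x of lens_a in the frame of lens_tray between -0.015 and 0.015 m and y of lens_a in the frame of lens_tray between -0.057 and -0.027 m and z of lens_a in the frame of lens_tray between 0 and 0.006 m and x of lens_b in the frame of lens_tray between -0.015 and 0.015 m and y of lens_b in the frame of lens_tray between 0.027 and 0.057 m and z of lens_b in the frame of lens_tray between 0 and 0.006 m)) and ((x of sample_a in the frame of sample_tray between -0.015 and 0.015 m and y of sample_a in the frame of sample_tray between 0.027 and 0.057 m and z of sample_a in the frame of sample_tray between 0 and 0.006 m and x of sample_b in the frame of sample_tray between -0.015 and 0.015 m and y of sample_b in the frame of sample_tray between -0.057 and -0.027 m and z of sample_b in the frame of sample_tray between 0 and 0.006 m) or (x of sample_a in the frame of sample_tray between -0.015 and 0.015 m and y of sample_a in the frame of sample_tray between -0.057 and -0.027 m and z of sample_a in the frame of sample_tray between 0 and 0.006 m and x of sample_b in the frame of sample_tray between -0.015 and 0.015 m and y of sample_b in the frame of sample_tray between 0.027 and 0.057 m and z of sample_b in the frame of sample_tray between 0 and 0.006 m)) and x of fork in the frame of fork_tray between -0.014 and 0.014 m and y of fork in the frame of fork_tray between -0.016 and 0.016 m and z of fork in the frame of fork_tray between 0 and 0.006 m and angle between each of lens_a, lens_b, sample_a, sample_b, fork's own z axis and vertical below 0.1 rad and linear speed of each of lens_a, lens_b, sample_a, sample_b, fork below 0.02 m/s and angular speed of each of lens_a, lens_b, sample_a, sample_b, fork below 0.3 rad/s); the robot touches nothing.
It fails at once if the dish was shifted by more than 20 mm (distance of dish from where it was at the start of the episode above 0.02 m).
It fails at once if the jar was shifted by more than 20 mm (distance of jar from where it was at the start of the episode above 0.02 m).
It fails at once if a lens was dropped or flung (faster than 0.7 m/s while not held, as after a fall of 25 mm) ((linear speed of lens_a above 0.7 m/s and contact force between lens_a and the fingers below 0.01 N) or (linear speed of lens_b above 0.7 m/s and contact force between lens_b and the fingers below 0.01 N)).
It fails at once if a sample was dropped or flung (faster than 0.7 m/s while not held, as after a fall of 25 mm) ((linear speed of sample_a above 0.7 m/s and contact force between sample_a and the fingers below 0.01 N) or (linear speed of sample_b above 0.7 m/s and contact force between sample_b and the fingers below 0.01 N)).
It also fails if it takes over 112 s, if anything falls off the work surface, if the arm or the gripper's body presses on something with over 40 N, if the wrist force passes 120 N, or if a joint passes its speed limit or range.

## Working session

There is one attempt and no reset: what is moved stays moved. The work goes in short steps, Python scripts to look and compute and a shell command to move; the robot and the scene stay as the last step left them, time stands still between calls to the robot, and variables do not carry over. Pictures are saved under pics/ and viewed, at most 14 in all, crops included, and the job is handed in when it is done.

```bash
mkdir -p pics && python3 - <<'E'
from rig import arm, grab_frame
import cv2
for n in ("top","side"):
    f=grab_frame(n); cv2.imwrite(f"pics/{n}0.png",f["color"][:,:,::-1])
    print(n,f["K"].tolist(),f["k1"],f["world_from_camera"].round(3).tolist())
o=arm.get_obs(); print(o["tool_pos"],o["ee_rot"],o["opening"],o["time_s"])
E
```

```text
top [[425.9899331246831, 0.0, 278.18151499956525], [0.0, 425.9899331246831, 207.40689920282188], [0.0, 0.0, 1.0]] -0.1349727356655659 [[0.012, -0.997, 0.074, 380.172], [-1.0, -0.013, -0.014, -2.582], [0.015, -0.074, -0.997, 1109.735], [0.0, 0.0, 0.0, 1.0]]
side [[415.0522315933795, 0.0, 279.89467113369466], [0.0, 415.0522315933795, 212.67041939688207], [0.0, 0.0, 1.0]] -0.12123221467830039 [[-0.755, -0.386, 0.53, -112.16], [-0.656, 0.44, -0.614, 666.578], [0.004, -0.811, -0.586, 710.932], [0.0, 0.0, 0.0, 1.0]]
[ 223.39098213 -583.22639009  213.94083944] [[ 9.33834066e-01  3.57706180e-01 -4.74783987e-04]
 [ 3.57706494e-01 -9.33833306e-01  1.19151828e-03]
 [-1.71556489e-05 -1.28251368e-03 -9.99999177e-01]] 91.54317703361187 0.1
```

View pics/top0.png

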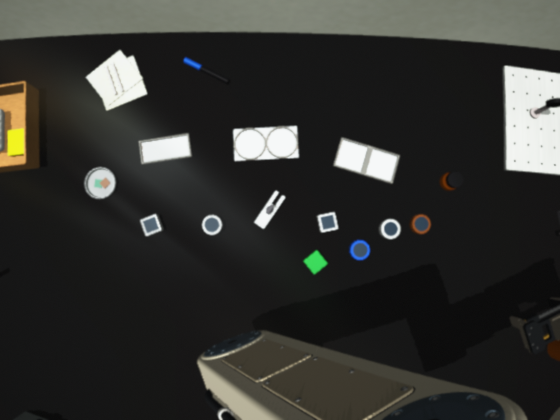

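View pics/side0.png

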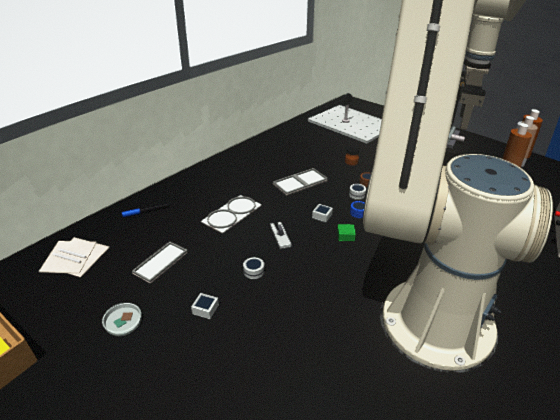

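Top view shows:
- **Lens candidates:** grey-white at (212,225) and (390,229). The blue one at (360,250) and the brown one at (421,224) are look-alikes.
- **Sample candidates:** grey at (151,225) and (328,222). The green one at (315,262) is a look-alike.
- **Fork:** (270,209).
- **Trays:** fork (165,149), lens (266,143), sample (366,160).
- **Bystanders:** dish (100,183) and jar (452,181).

The side view agrees. Next I'll measure and make one enlarged crop.

```bash
cat > h.py <<'E'
import numpy as np, cv2
from rig import arm, grab_frame, recognise, trace
def rays(f,uv):
    n=cv2.undistortPoints(np.float64(uv).reshape(-1,1,2),f["K"],np.array([f["k1"],0,0,0,0.])).reshape(-1,2)
    return np.c_[n,np.ones(len(n))]
def pts(f,mask):
    v,u=np.nonzero(mask&(f["z_map"]>0)); c=rays(f,np.c_[u,v])*f["z_map"][v,u][:,None]; T=f["world_from_camera"]
    return c@T[:3,:3].T+T[:3,3], np.c_[u,v]
def plane(f,uv,z):
    T=f["world_from_camera"]; d=rays(f,uv)@T[:3,:3].T; s=(z-T[2,3])/d[:,2]
    return (T[:3,3]+d*s[:,None])[:,:2]
def rect(f,uv,z):
    (c,s,a)=cv2.minAreaRect(plane(f,uv,z).astype(np.float32)); 
    if s[0]<s[1]: s=s[::-1]; a=a-90   # a = angle of long side
    return np.round(c,1),np.round(s,1),round((a+90)%180-90,1)
def togo(x,y,z=None,yaw=None):
    """shift in tool axes (m) to put TCP at x,y,z mm; rot about tool z (rad) so that tool x (mod 180) lies at yaw deg"""
    o=arm.get_obs(); R=o["ee_rot"]; p=o["tool_pos"]; t=np.array([x,y,p[2] if z is None else z])
    cur=np.degrees(np.arctan2(R[1,0],R[0,0])); r=0 if yaw is None else -((yaw-cur+90)%180-90)
    return (R.T@(t-p)/1000).round(4).tolist(), round(float(np.radians(r)),3), p.round(1).tolist()
E
python3 - <<'E'
from h import *
f=grab_frame("top")
H={"lens_a":26,"sample_a":24,"fork":10,"lens_tray":9,"sample_tray":9,"fork_tray":9,"dish":14,"jar":55}
for n,h in H.items():
    for r in trace(f,n):
        if r["conf"]<.3: continue
        P,uv=pts(f,r["mask"]); 
        if len(P)<10: continue
        k=(abs(P[:,2]-h)<7) if h>20 else np.ones(len(P),bool)
        col=f["color"][uv[:,1],uv[:,0]].mean(0).round()
        print(n,round(r["conf"],2),np.round(r["rect"]),"z",np.percentile(P[:,2],[5,50,95]).round(),k.sum(),len(k),*(rect(f,uv[k],h) if k.sum()>5 else ()),col)
cv2.imwrite("pics/crop.png",cv2.resize(f["color"][190:280,130:440,::-1],None,fx=2.55,fy=2.55,interpolation=cv2.INTER_CUBIC))
E
```

```text
lens_a 0.88 [213. 226.  18.  21.] z [20. 27. 30.] 298 314 [413.9 150.1] [49.4 47.4] 72.4 [145. 156. 162.]
lens_a 0.87 [358. 250.  19.  19.] z [14. 27. 30.] 308 334 [ 354.  -227.4] [49.2 46. ] -89.7 [ 52.  90. 156.]
lens_a 0.62 [388. 229.  21.  20.] z [12. 27. 30.] 288 319 [ 408.5 -307.1] [48.2 47.8] -44.2 [141. 151. 157.]
lens_a 0.61 [418. 223.  22.  22.] z [12. 27. 31.] 272 311 [ 423.  -388.5] [49.1 46.4] -67.9 [85. 67. 59.]
sample_a 0.84 [317. 264.  16.  18.] z [21. 25. 29.] 267 272 [ 324.5 -114.2] [43.2 41.4] -44.7 [ 58. 213.  89.]
sample_a 0.68 [330. 222.  20.  22.] z [ 2. 25. 28.] 298 327 [ 424.9 -145.4] [45.2 43.9] -76.6 [145. 156. 163.]
sample_a 0.65 [153. 226.  19.  19.] z [12. 24. 28.] 282 306 [411.1 307.5] [44.5 43.5] 23.7 [137. 148. 154.]
sample_a 0.45 [212. 227.  19.  22.] z [20. 27. 30.] 286 303 [413.4 150.1] [46.1 46. ] -88.8 [144. 155. 161.]
fork 0.92 [270. 212.  30.  35.] z [ 1. 11. 33.] 389 389 [452.3   6.6] [93.8 32.7] -36.0 [206. 209. 209.]
lens_tray 0.84 [268. 141.  57.  36.] z [ 0.  4. 11.] 1927 1927 [632.1  16.2] [165.6  85.2] -86.0 [233. 235. 233.]
sample_tray 0.59 [366. 160.  68.  43.] z [ 1.  5. 12.] 1797 1797 [ 590.9 -250. ] [163.9  81.5] 74.3 [222. 224. 222.]
fork_tray 0.93 [167. 151.  56.  33.] z [ 0.  4. 11.] 1174 1174 [612.9 283.2] [136.6  65.5] -81.3 [217. 220. 218.]
dish 0.84 [ 98. 183.  33.  32.] z [ 0.  5. 15.] 752 752 [522.6 453.2] [83.4 79.9] -89.4 [185. 190. 185.]
jar 0.64 [267. 143.  66.  36.] z [ 0.  4. 11.] 0 2048 [228. 230. 228.]
jar 0.63 [452. 181.  21.  11.] z [14. 54. 58.] 207 339 [ 537.6 -471.3] [42. 41.] -1.5 [43. 29. 21.]
```

View pics/crop.png

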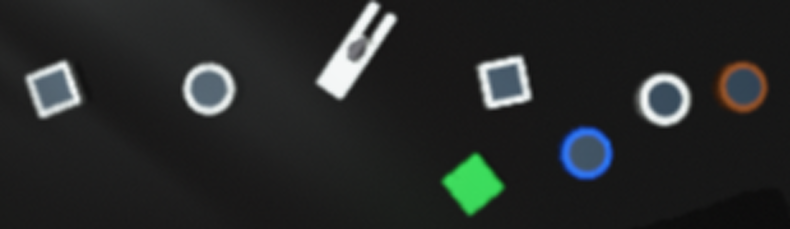

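The crop confirms it: the white-rimmed lenses are at full-image (212,225) and (390,229), and the white-rimmed samples are at (151,225) and (328,222). The blue and brown lenses and the green block stay where they are. I'll start with the lens at (408,-307), closing the fingers along the free direction between the blue and brown look-alikes.

```bash
sed -i 's/-((yaw-cur+90)%180-90)/-((yaw-cur+180)%360-180)/' h.py && python3 - <<'E'
from h import *
print(togo(408.5,-307,120,112))
f=grab_frame("top"); r=trace(f,"fork")[0]; P,uv=pts(f,r["mask"]); k=P[:,2]>24; print(k.sum(), P[k].mean(0), np.median(P[k],0), rect(f,uv[k],32))
E
```

```text
([0.2717, -0.1922, 0.0946], -1.589, [223.6, -583.7, 214.6])
40 [456.22018287   3.52327448  32.46738838] [455.81537889   2.6922188   32.38155704] (array([456.3,   3.4]), array([25.4,  9.2]), -32.8)
```

```bash
python3 -m jog '{"dp":[[0.05,-0.03,0.0],[0.1,-0.06,0.02],[0.15,-0.1,0.04],[0.2,-0.14,0.06],[0.25,-0.17,0.08],[0.272,-0.192,0.095],[0.272,-0.192,0.095],[0.272,-0.192,0.095],[0.272,-0.192,0.095],[0.272,-0.192,0.095],[0.272,-0.192,0.095]],"rot":[[0,0,-0.18],[0,0,-0.36],[0,0,-0.54],[0,0,-0.72],[0,0,-0.9],[0,0,-1.08],[0,0,-1.26],[0,0,-1.44],[0,0,-1.589],[0,0,-1.589],[0,0,-1.589]]}' 0 25
python3 -c "
from h import *
print(togo(408.5,-307,10,112),arm.get_obs()['joint_positions'].round(1))"
```

```text
time_s: 2.02
tool_pos: [408.9, -307.1, 119.7]
ee_rot: [[-0.371, 0.928, 0.0], [0.928, 0.371, -0.0], [-0.0, 0.0, -1.0]]
force: [0.3, -0.8, -0.1]
opening: 91.9
grasp_force: 0.0
([0.0003, -0.0004, 0.1097], -0.003, [408.9, -307.1, 119.7]) [-37.1  17.  112.3   0.   50.7 -58.9]
```

Descend, grip, and lift, all over one spot.

```bash
python3 -m jog '{"dp":[[0,0,0.04],[0,0,0.075],[0,0,0.095],[0,0,0.105],[0,0,0.1095],[0,0,0.1095]],"rot":[[0,0,0],[0,0,0],[0,0,0],[0,0,0],[0,0,0],[0,0,0]]}'
python3 -m jog '{"dp":[[0,0,0],[0,0,0],[0,0,0],[0,0,0],[0,0,0],[0,0,0],[0,0,0],[0,0,0]],"rot":[[0,0,0],[0,0,0],[0,0,0],[0,0,0],[0,0,0],[0,0,0],[0,0,0],[0,0,0]]}' 1 25
python3 -m jog '{"dp":[[0,0,-0.01],[0,0,-0.03],[0,0,-0.06],[0,0,-0.09],[0,0,-0.09]],"rot":[[0,0,0],[0,0,0],[0,0,0],[0,0,0],[0,0,0]]}'
python3 -c "
from h import *
print(togo(635,-26,100,94))"
```

```text
time_s: 2.78
tool_pos: [409.1, -307.3, 10.4]
ee_rot: [[-0.374, 0.927, 0.0], [0.927, 0.374, -0.0], [-0.0, 0.0, -1.0]]
force: [-0.3, -0.9, -0.6]
opening: 92.0
grasp_force: 0.0
time_s: 3.78
tool_pos: [408.9, -307.1, 10.2]
ee_rot: [[-0.375, 0.927, 0.0], [0.927, 0.375, -0.0], [-0.0, 0.0, -1.0]]
force: [-0.7, 1.1, 3.2]
opening: 49.4
grasp_force: 25.0
time_s: 4.4
tool_pos: [410.2, -308.0, 102.4]
ee_rot: [[-0.375, 0.927, 0.004], [0.927, 0.375, -0.003], [-0.004, 0.002, -1.0]]
force: [0.2, -0.5, -1.4]
opening: 49.2
grasp_force: 25.0
([0.1773, 0.3141, 0.0025], 0.314, [410.2, -308.0, 102.4])
```

```bash
python3 -m jog '{"dp":[[0.02,0.03,0],[0.045,0.08,0],[0.07,0.125,0],[0.1,0.18,0],[0.125,0.225,0],[0.15,0.265,0],[0.17,0.3,0],[0.177,0.314,0],[0.177,0.314,0],[0.177,0.314,0]],"rot":[[0,0,0.05],[0,0,0.1],[0,0,0.15],[0,0,0.2],[0,0,0.25],[0,0,0.3],[0,0,0.314],[0,0,0.314],[0,0,0.314],[0,0,0.314]]}'
python3 -c "
from h import *
print(togo(635,-26,14,94))"
```

```text
time_s: 5.65
tool_pos: [632.5, -26.4, 99.6]
ee_rot: [[-0.069, 0.998, -0.001], [0.998, 0.069, -0.0], [-0.0, -0.001, -1.0]]
force: [-0.5, -0.7, -0.9]
opening: 49.1
grasp_force: 25.0
([0.0002, 0.0026, 0.0856], -0.0, [632.5, -26.4, 99.6])
```

```bash
python3 -m jog '{"dp":[[0,0.002,0.03],[0,0.002,0.055],[0,0.002,0.07],[0,0.002,0.078],[0,0.002,0.083],[0,0.002,0.0855],[0,0.002,0.0855]],"rot":[[0,0,0],[0,0,0],[0,0,0],[0,0,0],[0,0,0],[0,0,0],[0,0,0]]}'
python3 -m jog '{"dp":[[0,0,0],[0,0,0],[0,0,0],[0,0,0]],"rot":[[0,0,0],[0,0,0],[0,0,0],[0,0,0]]}' 0.15
python3 -m jog '{"dp":[[0,0,-0.01],[0,0,-0.03],[0,0,-0.06],[0,0,-0.08],[0,0,-0.08]],"rot":[[0,0,0],[0,0,0],[0,0,0],[0,0,0],[0,0,0]]}'
python3 -c "
from h import *
print(togo(424.9,-145.4,90,103.4))"
```

```text
time_s: 6.52
tool_pos: [636.0, -25.2, 14.9]
ee_rot: [[-0.07, 0.998, 0.001], [0.998, 0.07, -0.0], [-0.0, 0.001, -1.0]]
force: [-0.0, -0.4, -1.7]
opening: 49.1
grasp_force: 25.0
time_s: 7.02
tool_pos: [635.7, -25.2, 14.7]
ee_rot: [[-0.07, 0.998, 0.0], [0.998, 0.07, 0.0], [0.0, 0.0, -1.0]]
force: [0.2, -0.7, -0.3]
opening: 77.8
grasp_force: 0.0
time_s: 7.65
tool_pos: [637.2, -25.3, 97.0]
ee_rot: [[-0.07, 0.998, 0.004], [0.998, 0.07, -0.0], [-0.0, 0.004, -1.0]]
force: [0.5, 0.7, -0.6]
opening: 78.1
grasp_force: 0.0
([-0.105, -0.2202, 0.0062], -0.164, [637.2, -25.3, 97.0])
```

```bash
python3 -m jog '{"dp":[[-0.02,-0.04,0],[-0.045,-0.095,0],[-0.07,-0.15,0],[-0.09,-0.19,0],[-0.105,-0.22,0.004],[-0.105,-0.22,0.004],[-0.105,-0.22,0.004]],"rot":[[0,0,-0.03],[0,0,-0.06],[0,0,-0.1],[0,0,-0.14],[0,0,-0.164],[0,0,-0.164],[0,0,-0.164]]}'
python3 -c "
from h import *
print(togo(424.9,-145.4,10,103.4))"
```

```text
time_s: 8.52
tool_pos: [424.2, -145.3, 90.5]
ee_rot: [[-0.231, 0.973, 0.0], [0.973, 0.231, 0.0], [-0.0, 0.0, -1.0]]
force: [0.8, 0.1, 0.6]
opening: 78.1
grasp_force: 0.0
([-0.0003, 0.0006, 0.0805], -0.001, [424.2, -145.3, 90.5])
```

```bash
python3 -m jog '{"dp":[[0,0.001,0.03],[0,0.001,0.06],[0,0.001,0.074],[0,0.001,0.0805],[0,0.001,0.0805]],"rot":[[0,0,0],[0,0,0],[0,0,0],[0,0,0],[0,0,0]]}'
python3 -m jog '{"dp":[[0,0,0],[0,0,0],[0,0,0],[0,0,0],[0,0,0],[0,0,0],[0,0,0]],"rot":[[0,0,0],[0,0,0],[0,0,0],[0,0,0],[0,0,0],[0,0,0],[0,0,0]]}' 1 25
python3 -m jog '{"dp":[[0,0,-0.01],[0,0,-0.03],[0,0,-0.06],[0,0,-0.08],[0,0,-0.08]],"rot":[[0,0,0],[0,0,0],[0,0,0],[0,0,0],[0,0,0]]}'
python3 -c "
from h import *
print(togo(602.3,-209.6,90,74.3),togo(579.5,-290.4,90,74.3))"
```

```text
time_s: 9.15
tool_pos: [424.9, -145.0, 10.2]
ee_rot: [[-0.232, 0.973, -0.0], [0.973, 0.232, 0.0], [0.0, -0.0, -1.0]]
force: [0.1, 0.2, -0.7]
opening: 78.1
grasp_force: 0.0
time_s: 10.02
tool_pos: [424.7, -145.2, 10.3]
ee_rot: [[-0.232, 0.973, 0.0], [0.973, 0.232, -0.0], [-0.0, 0.0, -1.0]]
force: [-0.7, 0.1, 5.5]
opening: 43.7
grasp_force: 25.0
time_s: 10.65
tool_pos: [425.6, -145.4, 91.6]
ee_rot: [[-0.232, 0.973, 0.003], [0.973, 0.232, -0.001], [-0.002, 0.003, -1.0]]
force: [-0.2, -0.5, -1.1]
opening: 43.9
grasp_force: 25.0
([-0.1034, 0.157, 0.0022], 0.508, [425.6, -145.4, 91.6]) ([-0.1767, 0.1161, 0.0022], 0.508, [425.6, -145.4, 91.6])
```

Going to the far bay (579.5,-290.4).

```bash
python3 -m jog '{"dp":[[-0.03,0.02,0],[-0.07,0.046,0],[-0.11,0.072,0],[-0.15,0.098,0],[-0.177,0.116,0],[-0.177,0.116,0],[-0.177,0.116,0],[-0.177,0.116,0]],"rot":[[0,0,0.08],[0,0,0.17],[0,0,0.26],[0,0,0.35],[0,0,0.44],[0,0,0.508],[0,0,0.508],[0,0,0.508]]}'
python3 -c "
from h import *
print(togo(579.5,-290.4,14,74.3))"
```

```text
time_s: 11.65
tool_pos: [577.7, -289.9, 89.3]
ee_rot: [[0.269, 0.963, -0.001], [0.963, -0.269, 0.001], [0.0, -0.001, -1.0]]
force: [-0.5, 0.8, -0.9]
opening: 44.0
grasp_force: 25.0
([-0.0, 0.002, 0.0753], 0.002, [577.7, -289.9, 89.3])
```

```bash
python3 -m jog '{"dp":[[0,0.001,0.03],[0,0.001,0.055],[0,0.001,0.067],[0,0.001,0.073],[0,0.001,0.076],[0,0.001,0.076]],"rot":[[0,0,0],[0,0,0],[0,0,0],[0,0,0],[0,0,0],[0,0,0]]}'
python3 -m jog '{"dp":[[0,0,0],[0,0,0],[0,0,0],[0,0,0]],"rot":[[0,0,0],[0,0,0],[0,0,0],[0,0,0]]}' 0.15
python3 -m jog '{"dp":[[0,0,-0.01],[0,0,-0.03],[0,0,-0.06],[0,0,-0.08],[0,0,-0.08]],"rot":[[0,0,0],[0,0,0],[0,0,0],[0,0,0],[0,0,0]]}'
python3 -c "
from h import *
print(togo(456,3.5,90,-35),togo(456,3.5,90,145))"
```

```text
time_s: 12.4
tool_pos: [579.7, -290.8, 14.6]
ee_rot: [[0.27, 0.963, 0.001], [0.963, -0.27, -0.0], [-0.0, 0.001, -1.0]]
force: [0.0, -0.4, -0.7]
opening: 43.3
grasp_force: 25.0
time_s: 12.9
tool_pos: [579.5, -290.7, 14.2]
ee_rot: [[0.271, 0.963, 0.0], [0.963, -0.271, -0.0], [-0.0, 0.0, -1.0]]
force: [0.2, -0.0, -0.7]
opening: 77.8
grasp_force: 0.0
time_s: 13.52
tool_pos: [580.7, -291.3, 96.6]
ee_rot: [[0.271, 0.963, 0.004], [0.963, -0.271, -0.002], [-0.001, 0.004, -1.0]]
force: [0.3, -0.1, -0.3]
opening: 77.9
grasp_force: 0.0
([0.25, -0.1999, 0.0056], 1.908, [580.7, -291.3, 96.6]) ([0.25, -0.1999, 0.0056], -1.234, [580.7, -291.3, 96.6])
```

```bash
python3 -m jog '{"dp":[[0.04,-0.03,0],[0.085,-0.068,0],[0.13,-0.104,0],[0.175,-0.14,0],[0.21,-0.17,0],[0.24,-0.19,0],[0.25,-0.2,0],[0.25,-0.2,0],[0.25,-0.2,0],[0.25,-0.2,0]],"rot":[[0,0,-0.17],[0,0,-0.34],[0,0,-0.51],[0,0,-0.68],[0,0,-0.85],[0,0,-1.02],[0,0,-1.17],[0,0,-1.234],[0,0,-1.234],[0,0,-1.234]]}'
python3 -c "
from h import *
print(togo(456,3.5,13,145))"
```

```text
time_s: 14.78
tool_pos: [454.3, 4.0, 93.8]
ee_rot: [[-0.818, 0.575, -0.001], [0.575, 0.818, 0.0], [0.0, -0.0, -1.0]]
force: [-0.4, 0.3, 0.1]
opening: 77.9
grasp_force: 0.0
([-0.0017, 0.0005, 0.0808], -0.002, [454.3, 4.0, 93.8])
```

```bash
python3 -m jog '{"dp":[[-0.0015,0.0005,0.03],[-0.0015,0.0005,0.06],[-0.0015,0.0005,0.075],[-0.0015,0.0005,0.081],[-0.0015,0.0005,0.081]],"rot":[[0,0,0],[0,0,0],[0,0,0],[0,0,0],[0,0,0]]}'
python3 -m jog '{"dp":[[0,0,0],[0,0,0],[0,0,0],[0,0,0],[0,0,0],[0,0,0],[0,0,0],[0,0,0],[0,0,0],[0,0,0]],"rot":[[0,0,0],[0,0,0],[0,0,0],[0,0,0],[0,0,0],[0,0,0],[0,0,0],[0,0,0],[0,0,0],[0,0,0]]}' 1 35
python3 -m jog '{"dp":[[0,0,-0.01],[0,0,-0.03],[0,0,-0.06],[0,0,-0.08],[0,0,-0.08]],"rot":[[0,0,0],[0,0,0],[0,0,0],[0,0,0],[0,0,0]]}'
python3 -c "
from h import *
print(togo(613,283,93,98.7))"
```

```text
time_s: 15.4
tool_pos: [456.2, 3.6, 13.2]
ee_rot: [[-0.819, 0.574, -0.0], [0.574, 0.819, -0.0], [0.0, -0.0, -1.0]]
force: [0.2, 0.1, 0.1]
opening: 78.3
grasp_force: 0.0
time_s: 16.65
tool_pos: [456.0, 3.7, 13.1]
ee_rot: [[-0.819, 0.574, -0.0], [0.574, 0.819, -0.0], [0.0, -0.0, -1.0]]
force: [1.0, -0.6, -0.8]
opening: 9.6
grasp_force: 35.0
time_s: 17.27
tool_pos: [457.2, 3.7, 94.7]
ee_rot: [[-0.819, 0.574, 0.003], [0.574, 0.819, 0.0], [-0.003, 0.002, -1.0]]
force: [-0.9, -0.2, -2.8]
opening: 9.5
grasp_force: 35.0
([0.0325, 0.3181, 0.0023], 0.808, [457.2, 3.7, 94.7])
```

```bash
python3 -m jog '{"dp":[[0.003,0.03,0],[0.008,0.08,0],[0.013,0.13,0],[0.018,0.18,0],[0.023,0.23,0],[0.028,0.27,0],[0.031,0.3,0],[0.0325,0.318,0],[0.0325,0.318,0],[0.0325,0.318,0]],"rot":[[0,0,0.1],[0,0,0.2],[0,0,0.3],[0,0,0.4],[0,0,0.5],[0,0,0.6],[0,0,0.7],[0,0,0.808],[0,0,0.808],[0,0,0.808]]}'
python3 -c "
from h import *
print(togo(613,283,16.5,98.7))
f=grab_frame('top'); cv2.imwrite('pics/fork.png',cv2.resize(f['color'][90:270,100:480,::-1],None,fx=2,fy=2,interpolation=cv2.INTER_CUBIC))"
```

```text
time_s: 18.52
tool_pos: [610.8, 282.0, 92.1]
ee_rot: [[-0.154, 0.988, -0.002], [0.988, 0.154, -0.001], [-0.001, -0.002, -1.0]]
force: [-0.3, -0.3, -1.6]
opening: 9.6
grasp_force: 35.0
([0.0007, 0.0025, 0.0756], 0.002, [610.8, 282.0, 92.1])
```

View pics/fork.png

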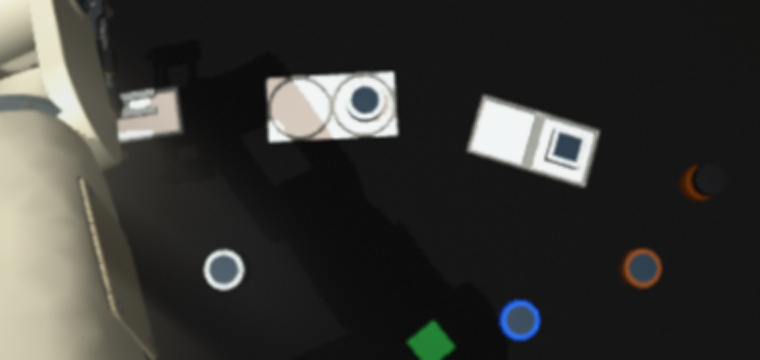

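The lens sits in its well (crop 365,101) and the sample in the far bay (567,147). The fork hangs over its tray (140,105). Next I'll lower the fork.

```bash
python3 -m jog '{"dp":[[0,0.001,0.03],[0,0.001,0.055],[0,0.001,0.067],[0,0.001,0.072],[0,0.001,0.0755],[0,0.001,0.0755]],"rot":[[0,0,0],[0,0,0],[0,0,0],[0,0,0],[0,0,0],[0,0,0]]}'
python3 -m jog '{"dp":[[0,0,0],[0,0,0],[0,0,0],[0,0,0],[0,0,0]],"rot":[[0,0,0],[0,0,0],[0,0,0],[0,0,0],[0,0,0]]}' 0.15 25
python3 -m jog '{"dp":[[0,0,-0.01],[0,0,-0.03],[0,0,-0.06],[0,0,-0.08],[0,0,-0.08]],"rot":[[0,0,0],[0,0,0],[0,0,0],[0,0,0],[0,0,0]]}'
python3 -c "
from h import *
print(togo(411,307.5,95,113.7))"
```

```text
time_s: 19.32
tool_pos: [613.1, 283.1, 18.1]
ee_rot: [[-0.152, 0.988, 0.001], [0.988, 0.152, 0.0], [0.0, 0.001, -1.0]]
force: [-0.2, 0.5, -2.1]
opening: 9.6
grasp_force: 35.0
time_s: 19.95
tool_pos: [612.8, 283.0, 17.6]
ee_rot: [[-0.152, 0.988, 0.0], [0.988, 0.152, 0.0], [-0.0, 0.0, -1.0]]
force: [0.2, 0.9, -1.2]
opening: 57.9
grasp_force: 0.0
time_s: 20.58
tool_pos: [614.1, 283.6, 100.2]
ee_rot: [[-0.151, 0.988, 0.004], [0.988, 0.151, 0.002], [0.001, 0.004, -1.0]]
force: [-0.6, 0.7, -0.4]
opening: 77.9
grasp_force: 0.0
([0.0544, -0.1972, 0.0045], -0.262, [614.1, 283.6, 100.2])
```

```bash
python3 -m jog '{"dp":[[0.01,-0.035,0],[0.025,-0.09,0],[0.04,-0.14,0],[0.05,-0.18,0],[0.0545,-0.197,0],[0.0545,-0.197,0],[0.0545,-0.197,0]],"rot":[[0,0,-0.05],[0,0,-0.11],[0,0,-0.17],[0,0,-0.23],[0,0,-0.262],[0,0,-0.262],[0,0,-0.262]]}'
python3 -c "
from h import *
print(togo(411,307.5,10,113.7))"
```

```text
time_s: 21.45
tool_pos: [411.3, 307.4, 97.7]
ee_rot: [[-0.401, 0.916, 0.001], [0.916, 0.401, 0.001], [0.0, 0.001, -1.0]]
force: [1.0, 0.1, 0.7]
opening: 78.2
grasp_force: 0.0
([0.0002, -0.0003, 0.0877], -0.001, [411.3, 307.4, 97.7])
```

```bash
python3 -m jog '{"dp":[[0,0,0.03],[0,0,0.06],[0,0,0.079],[0,0,0.0875],[0,0,0.0875]],"rot":[[0,0,0],[0,0,0],[0,0,0],[0,0,0],[0,0,0]]}'
python3 -m jog '{"dp":[[0,0,0],[0,0,0],[0,0,0],[0,0,0],[0,0,0],[0,0,0],[0,0,0]],"rot":[[0,0,0],[0,0,0],[0,0,0],[0,0,0],[0,0,0],[0,0,0],[0,0,0]]}' 1 25
python3 -m jog '{"dp":[[0,0,-0.01],[0,0,-0.03],[0,0,-0.06],[0,0,-0.09],[0,0,-0.09]],"rot":[[0,0,0],[0,0,0],[0,0,0],[0,0,0],[0,0,0]]}'
python3 -c "
from h import *
print(togo(602.3,-209.6,100,74.3))"
```

```text
time_s: 22.08
tool_pos: [410.4, 306.9, 9.7]
ee_rot: [[-0.401, 0.916, -0.0], [0.916, 0.401, -0.0], [-0.0, -0.001, -1.0]]
force: [0.9, -0.1, 0.3]
opening: 78.1
grasp_force: 0.0
time_s: 22.95
tool_pos: [410.1, 307.3, 10.5]
ee_rot: [[-0.402, 0.916, 0.001], [0.916, 0.402, 0.001], [0.0, 0.001, -1.0]]
force: [0.0, 0.3, 6.2]
opening: 43.8
grasp_force: 25.0
time_s: 23.58
tool_pos: [410.9, 307.9, 102.2]
ee_rot: [[-0.402, 0.916, 0.003], [0.916, 0.402, 0.002], [0.001, 0.004, -1.0]]
force: [-0.2, 0.7, -0.8]
opening: 43.5
grasp_force: 25.0
([-0.5508, -0.033, 0.0016], 0.688, [410.9, 307.9, 102.2])
```

```bash
python3 -m jog '{"dp":[[-0.03,-0.002,0],[-0.08,-0.005,0],[-0.135,-0.008,0],[-0.19,-0.011,0],[-0.245,-0.014,0],[-0.3,-0.018,0],[-0.355,-0.021,0],[-0.41,-0.024,0],[-0.465,-0.028,0],[-0.515,-0.031,0],[-0.55,-0.033,0],[-0.55,-0.033,0]],"rot":[[0,0,0.06],[0,0,0.12],[0,0,0.18],[0,0,0.25],[0,0,0.32],[0,0,0.39],[0,0,0.46],[0,0,0.53],[0,0,0.6],[0,0,0.65],[0,0,0.688],[0,0,0.688]]}'
python3 -m jog '{"dp":[[0,0,0],[0,0,0]],"rot":[[0,0,0],[0,0,0]]}'
python3 -c "
from h import *
print(togo(602.3,-209.6,14,74.3))"
```

```text
time_s: 25.08
tool_pos: [600.6, -211.8, 98.6]
ee_rot: [[0.273, 0.962, -0.001], [0.962, -0.273, 0.0], [-0.0, -0.001, -1.0]]
force: [-0.9, 0.1, -0.3]
opening: 43.6
grasp_force: 25.0
time_s: 25.32
tool_pos: [600.2, -208.5, 99.6]
ee_rot: [[0.269, 0.963, -0.001], [0.963, -0.269, 0.001], [0.0, -0.001, -1.0]]
force: [0.9, 1.0, -0.7]
opening: 44.1
grasp_force: 25.0
([-0.0005, 0.0024, 0.0856], 0.001, [600.2, -208.5, 99.6])
```

```bash
python3 -m jog '{"dp":[[0,0.001,0.03],[0,0.001,0.06],[0,0.001,0.075],[0,0.001,0.082],[0,0.001,0.086],[0,0.001,0.086]],"rot":[[0,0,0],[0,0,0],[0,0,0],[0,0,0],[0,0,0],[0,0,0]]}'
python3 -m jog '{"dp":[[0,0,0],[0,0,0],[0,0,0],[0,0,0]],"rot":[[0,0,0],[0,0,0],[0,0,0],[0,0,0]]}' 0.15
python3 -m jog '{"dp":[[0,0,-0.01],[0,0,-0.03],[0,0,-0.06],[0,0,-0.08],[0,0,-0.08]],"rot":[[0,0,0],[0,0,0],[0,0,0],[0,0,0],[0,0,0]]}'
python3 -c "
from h import *
print(togo(413.9,150.1,95,94))"
```

```text
time_s: 26.08
tool_pos: [602.2, -210.1, 14.6]
ee_rot: [[0.271, 0.963, 0.001], [0.963, -0.271, -0.0], [-0.0, 0.001, -1.0]]
force: [-0.6, 0.3, -0.4]
opening: 43.7
grasp_force: 25.0
time_s: 26.58
tool_pos: [601.9, -210.1, 14.2]
ee_rot: [[0.271, 0.963, 0.0], [0.963, -0.271, -0.0], [0.0, 0.0, -1.0]]
force: [1.0, 0.5, 0.4]
opening: 77.7
grasp_force: 0.0
time_s: 27.2
tool_pos: [603.2, -210.5, 96.5]
ee_rot: [[0.271, 0.963, 0.004], [0.963, -0.271, -0.001], [-0.0, 0.004, -1.0]]
force: [0.3, -1.1, -0.7]
opening: 78.2
grasp_force: 0.0
([0.2959, -0.2798, 0.0003], -0.344, [603.2, -210.5, 96.5])
```

```bash
python3 -m jog '{"dp":[[0.025,-0.023,0],[0.06,-0.057,0],[0.1,-0.095,0],[0.14,-0.132,0],[0.18,-0.17,0],[0.22,-0.208,0],[0.26,-0.246,0],[0.285,-0.27,0],[0.296,-0.28,0],[0.296,-0.28,0],[0.296,-0.28,0]],"rot":[[0,0,-0.04],[0,0,-0.08],[0,0,-0.12],[0,0,-0.16],[0,0,-0.2],[0,0,-0.24],[0,0,-0.28],[0,0,-0.32],[0,0,-0.344],[0,0,-0.344],[0,0,-0.344]]}'
python3 -c "
from h import *
print(togo(413.9,150.1,10,94))"
```

```text
time_s: 28.58
tool_pos: [412.8, 150.0, 93.9]
ee_rot: [[-0.069, 0.998, 0.0], [0.998, 0.069, -0.0], [-0.0, 0.0, -1.0]]
force: [-0.0, -0.3, -0.5]
opening: 78.1
grasp_force: 0.0
([0.0001, 0.0011, 0.0839], -0.001, [412.8, 150.0, 93.9])
```

```bash
python3 -m jog '{"dp":[[0,0.001,0.03],[0,0.001,0.06],[0,0.001,0.076],[0,0.001,0.084],[0,0.001,0.084]],"rot":[[0,0,0],[0,0,0],[0,0,0],[0,0,0],[0,0,0]]}'
python3 -m jog '{"dp":[[0,0,0],[0,0,0],[0,0,0],[0,0,0],[0,0,0],[0,0,0],[0,0,0]],"rot":[[0,0,0],[0,0,0],[0,0,0],[0,0,0],[0,0,0],[0,0,0],[0,0,0]]}' 1 25
python3 -m jog '{"dp":[[0,0,-0.01],[0,0,-0.03],[0,0,-0.06],[0,0,-0.08],[0,0,-0.08]],"rot":[[0,0,0],[0,0,0],[0,0,0],[0,0,0],[0,0,0]]}'
python3 -c "
from h import *
print(togo(629.2,58.1,90,94))"
```

```text
time_s: 29.2
tool_pos: [413.5, 150.2, 9.8]
ee_rot: [[-0.069, 0.998, -0.001], [0.998, 0.069, -0.0], [-0.0, -0.001, -1.0]]
force: [0.4, 0.0, 0.6]
opening: 78.2
grasp_force: 0.0
time_s: 30.08
tool_pos: [413.7, 150.9, 10.5]
ee_rot: [[-0.07, 0.998, 0.001], [0.998, 0.07, 0.0], [0.0, 0.001, -1.0]]
force: [-1.3, -0.4, 6.9]
opening: 49.1
grasp_force: 25.0
time_s: 30.7
tool_pos: [414.3, 151.1, 91.5]
ee_rot: [[-0.07, 0.998, 0.003], [0.998, 0.07, 0.001], [0.001, 0.003, -1.0]]
force: [-0.0, -0.5, -1.4]
opening: 49.4
grasp_force: 25.0
([-0.1079, 0.2079, 0.0021], 0.0, [414.3, 151.1, 91.5])
```

```bash
python3 -m jog '{"dp":[[-0.015,0.03,0],[-0.04,0.077,0],[-0.065,0.125,0],[-0.09,0.173,0],[-0.104,0.2,0],[-0.108,0.208,0],[-0.108,0.208,0],[-0.108,0.208,0]],"rot":[[0,0,0],[0,0,0],[0,0,0],[0,0,0],[0,0,0],[0,0,0],[0,0,0],[0,0,0]]}'
python3 -c "
from h import *
print(togo(629.2,58.1,14,94))"
```

```text
time_s: 31.7
tool_pos: [626.8, 58.1, 89.7]
ee_rot: [[-0.071, 0.998, -0.002], [0.998, 0.071, -0.0], [0.0, -0.002, -1.0]]
force: [0.4, -0.1, -1.2]
opening: 49.3
grasp_force: 25.0
([-0.0002, 0.0025, 0.0756], 0.001, [626.8, 58.1, 89.7])
```

```bash
python3 -m jog '{"dp":[[0,0.001,0.03],[0,0.001,0.055],[0,0.001,0.067],[0,0.001,0.073],[0,0.001,0.076],[0,0.001,0.076]],"rot":[[0,0,0],[0,0,0],[0,0,0],[0,0,0],[0,0,0],[0,0,0]]}'
python3 -m jog '{"dp":[[0,0,0],[0,0,0],[0,0,0],[0,0,0]],"rot":[[0,0,0],[0,0,0],[0,0,0],[0,0,0]]}' 0.15
python3 -m jog '{"dp":[[0,0,-0.01],[0,0,-0.03],[0,0,-0.06],[0,0,-0.08],[0,0,-0.09]],"rot":[[0,0,0],[0,0,0],[0,0,0],[0,0,0],[0,0,0]]}'
python3 -m jog '{"dp":[[0,-0.05,-0.03],[0,-0.1,-0.06],[0,-0.15,-0.09],[0,-0.2,-0.1],[0,-0.25,-0.1],[0,-0.28,-0.1],[0,-0.28,-0.1],[0,-0.28,-0.1]],"rot":[[0,0,0],[0,0,0],[0,0,0],[0,0,0],[0,0,0],[0,0,0],[0,0,0],[0,0,0]]}'
python3 - <<'E'
from h import *
f=grab_frame("top"); cv2.imwrite('pics/end.png',cv2.resize(f['color'][90:270,80:480,::-1],None,fx=2,fy=2,interpolation=cv2.INTER_CUBIC))
for n,h in {"lens_a":29,"sample_a":27,"fork":13,"dish":14,"jar":55}.items():
    for r in trace(f,n):
        if r["conf"]<.3: continue
        P,uv=pts(f,r["mask"]); k=(abs(P[:,2]-h)<7) if h>20 else np.ones(len(P),bool)
        if k.sum()>9: print(n,round(r["conf"],2),np.round(r["rect"]),*rect(f,uv[k],h),np.median(P[k,2]).round(1))
E
```

```text
time_s: 32.45
tool_pos: [629.7, 57.7, 14.6]
ee_rot: [[-0.07, 0.998, 0.001], [0.998, 0.07, 0.0], [0.0, 0.001, -1.0]]
force: [0.1, 0.3, -0.5]
opening: 49.4
grasp_force: 25.0
time_s: 32.95
tool_pos: [629.5, 57.6, 14.2]
ee_rot: [[-0.07, 0.998, 0.0], [0.998, 0.07, 0.0], [0.0, 0.0, -1.0]]
force: [0.8, -0.0, -0.1]
opening: 78.3
grasp_force: 0.0
time_s: 33.58
tool_pos: [630.2, 57.7, 106.2]
ee_rot: [[-0.07, 0.998, 0.002], [0.998, 0.07, 0.0], [0.0, 0.002, -1.0]]
force: [0.4, 0.2, -0.9]
opening: 78.0
grasp_force: 0.0
time_s: 34.58
tool_pos: [351.1, 38.2, 204.4]
ee_rot: [[-0.07, 0.998, 0.001], [0.998, 0.07, 0.0], [0.0, 0.001, -1.0]]
force: [0.4, -0.3, 0.4]
opening: 78.5
grasp_force: 0.0
lens_a 0.87 [358. 252.  21.  20.] [ 352.8 -226.8] [49.1 43.2] -89.6 26.9
lens_a 0.72 [249. 142.  20.  23.] [629.9  56.6] [50.1 46.5] 1.3 29.8
lens_a 0.64 [419. 224.  19.  23.] [ 423.3 -387.6] [49.5 45.8] -71.9 27.1
lens_a 0.59 [284. 141.  24.  20.] [635.8 -26.6] [50.1 47.9] -43.7 29.9
sample_a 0.66 [383. 164.  20.  22.] [ 580.1 -288.4] [45.3 43.4] -14.1 28.0
sample_a 0.54 [318. 263.  20.  21.] [ 323.7 -114.4] [42.8 42.4] 39.3 25.5
sample_a 0.51 [354. 155.  16.  17.] [ 602.1 -208. ] [45.4 44.2] -17.4 28.0
fork 0.82 [166. 151.  40.  16.] [611.2 283.5] [97.8 33.2] -82.0 13.5
dish 0.82 [ 98. 183.  30.  34.] [522.6 453.1] [83.4 79.9] -89.4 4.6
dish 0.57 [455. 181.  26.  16.] [ 540.3 -481.7] [63.2 44.7] -71.6 53.6
jar 0.76 [454. 181.  21.  20.] [ 537.6 -471.3] [41.9 41. ] -1.5 55.7
```

View pics/end.png

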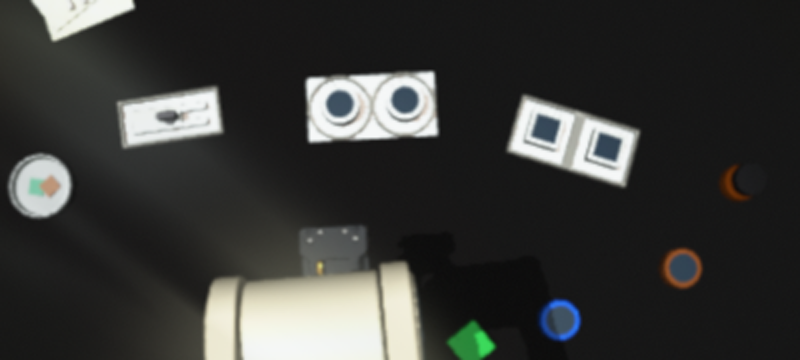

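All five things are in their places: lenses at crop (340,104) and (405,101), samples at (546,128) and (606,148), and the fork at (170,116). They lie flat at floor height and within a few mm of their targets. The dish, jar and look-alikes haven't moved, so I'm handing in.

```bash
python3 -c "
from rig import arm
print(arm.job_done())"
```

```text
the job is handed in; nothing more can be done
None
```

Job handed in at about 35 s: the last picture shows both lenses, both samples and the fork flat in their trays and let go, with the dish and jar where they were; no verdict came back.

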